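# Run the receiving jar out on its board and hold it

## Robot

A 6-joint arm with a two-finger parallel gripper is mounted at the origin on the work surface. World frame = base frame: x ahead of the robot, y to its left, z up, the work surface at z = 0. Lengths are in m, angles in rad, forces in N, time in s.
With the tool pointing down it reaches from about 0.25 to 0.775 m from the base axis. Payload 4 kg.
Tool frame: the origin (TCP) lies on the centre line of the jaws, within the pads' length; the fingertips stand 17 mm ahead of it and the grasp point (between the pads) lies 2 mm behind it; z points along the fingers, y is the line along which they close (so a half turn about z gives the same grasp; the last joint's range is limited). The gripper opens to 94 mm and grips with 3 to 60 N. Pads are 16 mm wide; open, the fingers measure 119 mm over their backs; the gripper's body (75 mm by 177 mm) begins 78 mm behind the grasp point.
Start: joints at [1.001, 0.087, 1.371, -0, 1.684, -0.103], TCP at [0.248, 0.491, 0.223] pointing down, gripper open.
Joint ranges: [-3.1, 3.1], [-0.76, 2.03], [0.27, 2.55], [-1.08, 4.22], [0.17, 2.65], [-2.57, 2.57]. Speed limits (rad/s): [2.79, 2.79, 3.14, 3.14, 3.14, 3.14].

## Interface

Orientations are given as [roll, pitch, yaw] about the fixed x, y, z axes, in that order (R = Rz(yaw) Ry(pitch) Rx(roll)).
In Python, from bench import robot gives the robot as it stands.
- The arm moves only by the tool servo_tool, never from a script. Its argument "plan" is a list of rows, each a list of 7 numbers: the shift along the tool's x, y, z normalised to -1 to 1, where 1 is 0.1 m, then the turn, a rotation vector about the tool's x, y, z normalised to -1 to 1, where 1 is pi/2 rad, then the finger opening in mm, from 0 to 94. In form: [[x, y, z, ax, ay, az, gripper], ...]. A call has 1 to 12 rows; each row is the pose to reach, as a shift and turn from the pose commanded when the call began, along the tool's axes at that moment; what a row does not reach only later rows make up. A row lasts 1/12 s, in which the tool goes at most 41.7 mm and 7.16 degrees, less where a joint would pass 70% of its speed; a pose out of reach is approached as far as the arm can. A call with a number of a shift or a turn outside -1 to 1 is refused whole. A call with a gripper value outside its range is refused whole. The fingers move at their own pace and stop on an object; the grip force is fixed at half the most. Time passes only in rows, so rows that repeat a pose let the fingers close. It gives the time, the measured TCP pose, the force, the opening and the grip force at its end, in the units of the state.
- robot.get_obs(): the state, without advancing time (a new reading comes with each control period).
- robot.snapshot(name): name is "side" or "top"; returns the picture (480x640x3 uint8, red, green, blue); there is no depth.
- robot.camera_params(name): a dict with "camera_matrix" (3x3 intrinsics, pixels), "distortion" ([k1, k2, p1, p2, k3] as OpenCV has them; the pictures are not rectified), "rvec" (rotation vector, rad) and "tvec" (3), from world to camera coordinates, as OpenCV has them. Camera axes: x right, y down, z forward; pixel columns grow to the right and rows downward; lengths in m; the calibration is good to about 2 mm. A picture is of the moment at which its call begins. camera_params takes no time and is no camera call.
- robot.close_job(): hands the job in; it is judged then, once.
Trained networks look in the newest picture that a camera, given by its name, has taken for a name from the list of things; names that differ only in an ending like _2 or _b are one class to them, and where a whole thing is asked for, a point or a joint stands for the part that bears it (a point fixed in the world has none). Each returns a list of dicts, best first, with "conf" (0 to 1); they miss things now and then, are a little off and sometimes report something else, mostly with a low value. They report only what shows in the picture. A call takes as long as a camera call. They do not tell look-alikes from the thing itself.
- robot.find_in(thing, camera): "extent" ([centre column, centre row, width, height] in pixels, round what is visible of it).
The state is a dict: "time": time; "joint_positions": joint angles; "qvel": joint speeds; "joint_torque": joint torques, N m; "tool_pos": TCP position; "ee_rot": TCP orientation; "wrist_force": force on the tool from outside, world axes, zero at the start; "wrist_torque": the same for the moment, N m; "width": finger opening in m; "finger_force": force on a finger pad.
Only numpy, scipy, OpenCV 4.12 (cv2) and the standard library are available. Lean on these libraries where they do the work, as an engineer would, in place of code of your own. Each camera call takes 0.05 s, during which the arm holds its last target. There are 200 camera calls.

## Task

Stand the amber jar upright in the square seat on the loose white board and let go of it; then slide the board along the riser, without lifting it or letting it tip, until its front end is level with the middle of the pointer that stands beside its path. With the jar out there the board would tip over the riser's edge, so keep hold of it: finish while still holding the board straight and level on the riser, jar in its seat, and leave the other things on the bench alone.

Things in the scene. Friction and masses are not known exactly. Their poses are not given: they have to be found in the camera images.
- riser: Fixed grey sheet-metal riser on the bench, 340 long x 130 wide x 80 mm high, smooth flat top without guides. Origin: centre of its underside. Its x axis runs along its length and points outward, the way the board is to be slid (roughly world +y, yaw between 1.3 and 1.84 rad); z up.
- riser_edge (a point): Middle of the riser's top outer edge, 170 mm along its x from its centre, 80 mm above the bench. Axes as the riser's.
- board: Loose white plastic board lying on the riser, 360 long x 110 wide x 12 mm thick, about 0.45 kg. Origin: centre of its underside. Its x axis points along its length to the front (outward) end; z up. At the start it overhangs the riser's outer edge by 20 to 50 mm; with the jar on it, it tips over that edge at about 140 mm of overhang unless held.
- board_grip (a point): Centre of the board's grip, an upright grey block 25 x 25 mm and 50 mm high, fixed on the board's top on its centre line, 145 mm behind the board's centre. The point is 25 mm above the board's top (and below the block's top). Axes as the board's; the block's faces are square to them. Bare board all round it: 22 mm behind, 42 mm at either side.
- board_seat (a point): Centre of the floor of the jar's seat near the board's front end, 120 mm ahead of the board's centre, level with the board's top: a square of grey lips 7 mm high, 70 x 70 mm inside. Axes as the board's.
- board_front (a point): Middle of the top edge of the board's front end, 180 mm ahead of the board's centre. Axes as the board's. This end is to be brought level with the pointer.
- pointer_tip (a point): The mark: tip, on the middle line, of a black pointer 8 mm thick, 34 mm long, 86 mm above the bench, on a fixed 102 mm post beyond the far side of the board's path (50 mm square foot centred 40 mm behind the tip). Axes as the riser's: x outward; it points along +y at the path, ending about 30 mm from the board's side. 170 to 230 mm outward of the riser's edge; the board's end must match its x.
- jar_center (a point): Centre (47.5 mm above its foot) of the amber glass jar with a black cap, 56 mm diameter, 95 mm high, 0.2 to 0.4 kg, standing on the bench; z up.
- jar: The same jar; origin at the centre of its underside.
- washbottle: Bystander: white plastic bottle, 64 mm diameter, 150 mm high; origin at the centre of its underside.
- beaker: Bystander: open glass beaker, 70 mm diameter, 90 mm high; origin at the centre of its underside.
- spatula: Bystander: lab spatula lying on the bench along its own x axis; origin under its middle.
Things that resemble listed ones, but are neither listed nor needed, are in the scene too. What is shaped like the jar but purple is not meant.

How it is judged:
By the outcome, as a careful person would: the job done as asked, in the order asked, and still so for the second after the job is handed in, while the arm keeps its last pose, push and grip.
It also fails if it takes over 64 s, if anything falls off the work surface, if the arm or the gripper's body presses on something with over 40 N, if the wrist force passes 120 N, or if a joint passes its speed limit or range.

## Working session

There is one attempt and no reset: what is moved stays moved. The work goes in short steps, Python scripts to look and compute and a tool call to move; the robot and the scene stay as the last step left them, time stands still between calls to the robot, and variables do not carry over. Pictures are saved under pics/ and viewed, at most 10 in all, crops included, and the job is handed in when it is done.

Besides the shell and the picture viewer there is one more tool, called as name(argument=value, ...) on one line, values as JSON. servo_tool: Moves the arm, as the interface text tells. Scaled input: -1 to 1 covers 0.1 m each way for a shift and pi/2 rad each way for a turn. Its arguments: {"type":"object","properties":{"plan":{"type":"array","items":{"type":"array","items":{"type":"number"}}}},"required":["plan"]}

```bash
mkdir -p pics
cat > h.py <<'E'
import numpy as np, cv2
from bench import robot
def cam(n):
    p=robot.camera_params(n); return [np.array(p[k],float) for k in("camera_matrix","distortion","rvec","tvec")]
def proj(n,P):
    K,D,r,t=cam(n); return cv2.projectPoints(np.array(P,float).reshape(-1,1,3),r,t,K,D)[0].reshape(-1,2)
def ray(n,uv):
    K,D,r,t=cam(n); q=cv2.undistortPoints(np.array(uv,float).reshape(-1,1,2),K,D).reshape(-1,2)
    R=cv2.Rodrigues(r)[0]; d=np.c_[q,np.ones(len(q))]@R; return -R.T@t.ravel(),d
def atz(n,uv,z):
    c,d=ray(n,uv); return c+d*((z-c[2])/d[:,2])[:,None]
def snap(n,f):
    im=robot.snapshot(n); cv2.imwrite('pics/'+f,im[:,:,::-1]); return im
E
python3 - <<'E'
from h import *
for c in("side","top"):
    snap(c,c+'0.png'); K,D,r,t=cam(c); print(c,ray(c,[[320,240]]))
    for th in("jar","board","board_grip","board_seat","board_front","pointer_tip","riser","washbottle","beaker","spatula"):
        print(th,[(np.round(o["extent"]).tolist(),round(o["conf"],2)) for o in robot.find_in(th,c)[:3]])
print(robot.get_obs())
E
```

```text
side (array([0.34332432, 1.09689592, 1.0302884 ]), array([[ 0.11778344, -0.75056743, -0.65056861]]))
jar [([397.0, 380.0, 30.0, 46.0], 0.89), ([355.0, 318.0, 27.0, 38.0], 0.85), ([312.0, 216.0, 54.0, 93.0], 0.7)]
board [([313.0, 219.0, 52.0, 94.0], 0.95)]
board_grip [([313.0, 219.0, 50.0, 95.0], 0.78), ([345.0, 356.0, 27.0, 43.0], 0.38)]
board_seat [([315.0, 219.0, 58.0, 98.0], 0.93), ([380.0, 162.0, 22.0, 32.0], 0.22)]
board_front [([314.0, 216.0, 55.0, 98.0], 0.76)]
pointer_tip [([252.0, 329.0, 27.0, 39.0], 0.85)]
riser [([313.0, 230.0, 64.0, 102.0], 0.74)]
washbottle [([314.0, 149.0, 18.0, 49.0], 0.56)]
beaker [([378.0, 162.0, 23.0, 35.0], 0.66)]
spatula [([303.0, 442.0, 144.0, 31.0], 0.72)]
top (array([0.35963917, 0.06107936, 1.64541677]), array([[ 0.08911383,  0.01868625, -0.99604016]]))
jar [([218.0, 317.0, 22.0, 22.0], 0.88), ([272.0, 274.0, 22.0, 21.0], 0.82), ([233.0, 273.0, 22.0, 23.0], 0.7)]
board [([380.0, 228.0, 132.0, 46.0], 0.9)]
board_grip [([381.0, 225.0, 129.0, 46.0], 0.88)]
board_seat [([382.0, 225.0, 132.0, 51.0], 0.73)]
board_front [([380.0, 229.0, 135.0, 46.0], 
[... 259 characters left out ...]
.0], 0.65)]
{'time': 1.1, 'joint_positions': array([ 1.00094125e+00,  8.71942800e-02,  1.37070234e+00, -3.17472591e-05,
        1.68358169e+00, -1.03083746e-01]), 'qvel': array([ 0.0002888 ,  0.00010209,  0.00012085, -0.00123923,  0.00069116,
        0.00069388]), 'joint_torque': array([ 1.70082370e-03, -3.40033901e+01, -3.02612364e+01,  7.20000244e-02,
        2.35349993e-02,  1.49764600e-05]), 'tool_pos': array([0.24751971, 0.49117885, 0.22250782]), 'ee_rot': array([3.14148216e+00, 4.31439184e-05, 2.67481775e+00]), 'wrist_force': array([ 0.30461744,  0.75643947, -0.77071763]), 'wrist_torque': array([ 0.01992411, -0.01034738, -0.03270697]), 'finger_force': 0.0, 'width': 0.09412966330192628}
```

Run:
```python
import cv2
t=cv2.imread('pics/top0.png');cv2.imwrite('pics/t0c.png',cv2.resize(t[140:360,150:550],None,fx=2,fy=2,interpolation=cv2.INTER_CUBIC))
s=cv2.imread('pics/side0.png');cv2.imwrite('pics/s0c.png',cv2.resize(s[100:480,160:480],(504,598),interpolation=cv2.INTER_CUBIC))
```

```text
(no output)
```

View pics/t0c.png

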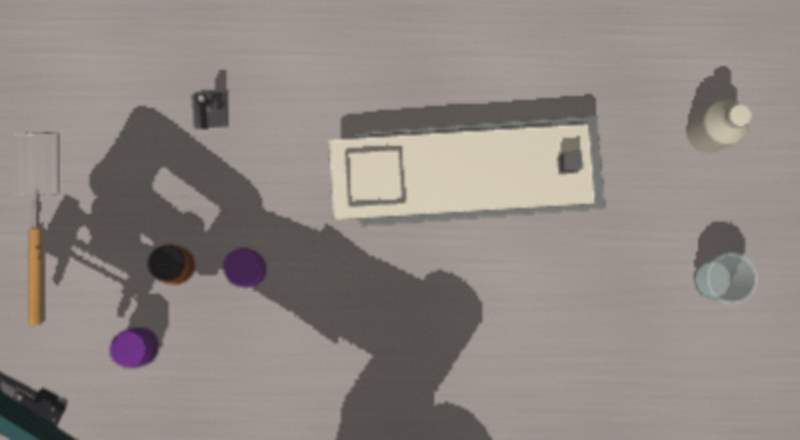

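View pics/s0c.png

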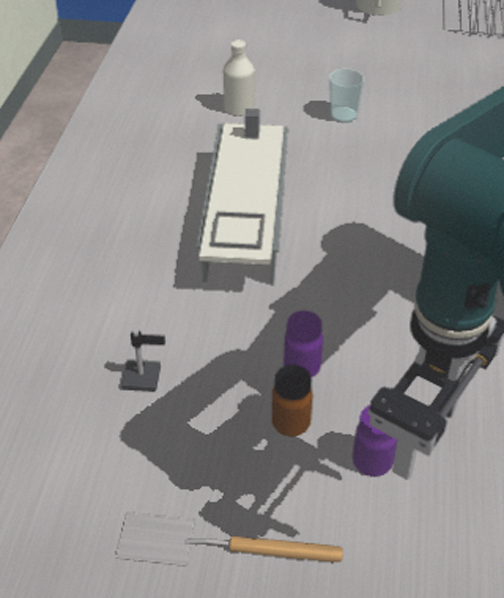

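Jar-shaped things in the top picture are purple (218,317), purple (272,274), and amber with a black cap (234,272). Only (234,272) fits the description. I'll confirm it in an enlarged crop, together with the board edges and the pointer.

```bash
cat > seg.py <<'E'
from h import *
def white(im):
    h=cv2.cvtColor(im,cv2.COLOR_RGB2HSV); m=((h[...,2]>195)).astype(np.uint8)
    return m
def biggest(m):
    c,_=cv2.findContours(m,cv2.RETR_EXTERNAL,cv2.CHAIN_APPROX_NONE); return max(c,key=cv2.contourArea).reshape(-1,2)
def board(im,n='top',z=.092):
    c=biggest(white(im)); P=atz(n,c,z)[:,:2]; return c,P,cv2.minAreaRect(P.astype(np.float32))
E
python3 - <<'E'
from seg import *
t=cv2.imread('pics/top0.png')[:,:,::-1].copy(); s=cv2.imread('pics/side0.png')[:,:,::-1].copy()
for n,im in(('top',t),('side',s)):
    print(cam(n)[0][0,0],t[225,380],t[210,310])
    try:
        c,P,r=board(im,n); print(n,len(c),c.min(0),c.max(0),r)
    except Exception as e: print(e)
h=cv2.cvtColor(s,cv2.COLOR_RGB2HSV)
m=((h[...,0]>5)&(h[...,0]<18)&(h[...,1]>150)).astype(np.uint8);m[:,:330]=0;m[400:]=0
c=biggest(m);print('amber side',c.min(0),c.max(0))
g=lambda im,y0,y1,x0,x1,w,hh:cv2.resize(im[y0:y1,x0:x1],(w,hh),interpolation=cv2.INTER_CUBIC)
A=g(t,195,265,305,465,800,350)
B=g(s,300,350,230,280,250,250);C=g(s,325,385,320,370,250,250)[:, :];D=g(t,180,220,236,276,250,250)
cv2.imwrite('pics/m1.png',np.vstack([A,np.hstack([B,C,D,np.zeros((250,50,3),np.uint8)])])[:,:,::-1])
E
```

```text
567.3452595917764 [211 202 181] [160 152 146]
top 331 [315 203] [446 248] ((0.5411836504936218, -0.07521705329418182), (0.1069035455584526, 0.3583270013332367), 4.1716742515563965)
570.5206461952188 [211 202 181] [160 152 146]
side 275 [287 178] [339 264] ((0.5392635464668274, -0.07546506822109222), (0.10832981765270233, 0.35976964235305786), 4.109224319458008)
amber side [343 349] [357 359]
```

View pics/m1.png

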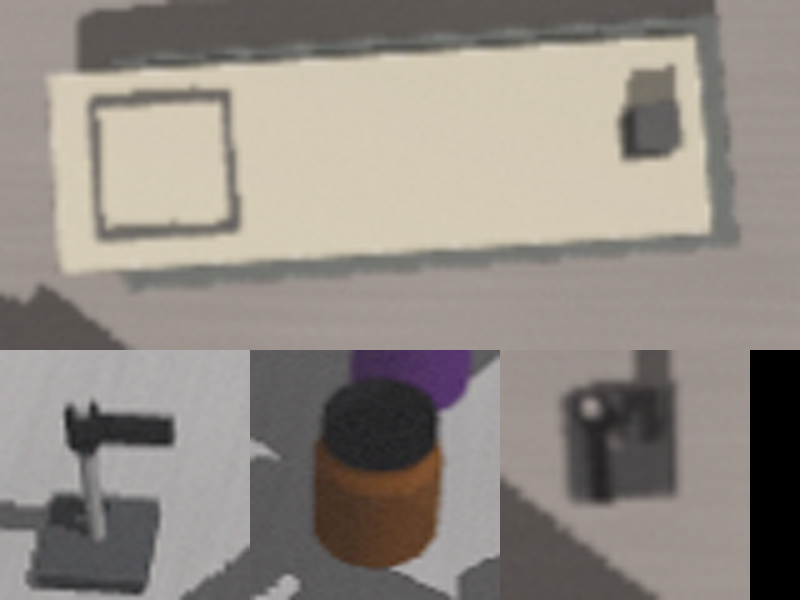

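```bash
cat >> seg.py <<'E'
from scipy.optimize import least_squares
a=np.linspace(0,2*np.pi,60)
def cyl(x,y,r=.028,h=.095,z0=0): 
    return np.array([[x+r*np.cos(t),y+r*np.sin(t),z] for z in(z0,z0+h) for t in a])
def bb(n,P): q=proj(n,P); return np.r_[q.min(0),q.max(0)]
def fitcyl(obs,x0,**k):
    f=lambda p:np.concatenate([bb(n,cyl(*p,**k))-np.array(o) for n,o in obs])
    r=least_squares(f,x0,loss='soft_l1',diff_step=1e-3); return r.x,f(r.x)
E
python3 - <<'E'
from seg import *
np.set_printoptions(precision=4,suppress=True)
e=lambda c:[c[0]-c[2]/2,c[1]-c[3]/2,c[0]+c[2]/2,c[1]+c[3]/2]
g=atz('top',[[233,273],[218,317],[272,274]],.05)[:,:2]
print('amber',*fitcyl([('side',[332.8,331.7,358.2,377]),('top',e([233,273,22,23]))],g[0]))
print('p1',*fitcyl([('side',e([397,380,30,46])),('top',e([218,317,22,22]))],g[1]))
print('p2',*fitcyl([('side',e([355,318,27,38])),('top',e([272,274,22,21]))],g[2]))
t=cv2.imread('pics/top0.png')[:,:,::-1].astype(int); s=cv2.imread('pics/side0.png')[:,:,::-1].astype(int)
# pointer: side tip + bar ends from crop (scale 5 about 230,300)
f=lambda x,y:[230+x/5,300+(y-350)/5]
print('ptip side',atz('side',[f(174,416),f(174,446),f(174,431),f(75,428)],.086))
d=lambda x,y:[236+(x-500)/6.25,180+(y-350)/6.25]
print('ptip top',atz('top',[d(600,502),d(595,420)],.088), 'post top',atz('top',[d(593,408)],.102))
# pointer foot
print('foot top',atz('top',[d(570,500),d(672,496),d(676,380),d(570,388)],.005))
# riser greenish pixels
m=((t[...,1]-t[...,0]>=3)&(t.max(2)<170)).astype(np.uint8); m[:190]=0;m[265:]=0;m[:,:300]=0;m[:,470:]=0
print(m.sum()); ys,xs=np.nonzero(m)
lo=[(x,ys[xs==x].max()) for x in range(340,446) if (xs==x).any()]
hi=[(x,ys[xs==x].min()) for x in range(340,446) if (xs==x).any()]
rt=[(xs[ys==y].max(),y) for y in range(202,240) if (ys==y).any()]
for nm,L,z in(('lo0',lo,0.),('lo',lo,.08),('hi',hi,.08),('rt',rt,.08)):
    P=atz('top',L,z)[:,:2]; l=cv2.fitLine(P.astype(np.float32),cv2.DIST_HUBER,0,.001,.001).ravel(); print(nm,len(L),np.degrees(np.arctan2(l[1],l[0])),l[2:])
cv2.imwrite('pics/mask.png',cv2.resize(m[190:265,300:470]*255,None,fx=4,fy=4,interpolation=0))
E
```

```text
amber [0.4082 0.3316] [-0.3917 -0.8877  1.4223  1.7994 -0.9085  0.1852  2.6143 -1.8341]
p1 [0.2929 0.3787] [ 0.7232 -2.6092  1.8422  0.4687 -4.2393 -2.9755  0.4498 -3.5398]
p2 [0.4021 0.2235] [-0.2163 -3.9884 -1.2009  3.9704 -0.4903  0.8344  0.8133  0.6875]
ptip side [[0.5972 0.2728 0.086 ]
 [0.5933 0.2901 0.086 ]
 [0.5952 0.2815 0.086 ]
 [0.639  0.2865 0.086 ]]
ptip top [[0.5963 0.28   0.088 ]
 [0.633  0.2831 0.088 ]] post top [[0.6359 0.2821 0.102 ]]
foot top [[0.6097 0.3057 0.005 ]
 [0.6121 0.2581 0.005 ]
 [0.6669 0.2573 0.005 ]
 [0.6627 0.307  0.005 ]]
13
lo0 9 -58.13548 [ 0.5128 -0.0496]
lo 9 -58.135494 [ 0.5053 -0.0443]
hi 9 -58.2695 [ 0.5056 -0.0442]
rt 4 79.34331 [ 0.5693 -0.2064]
```

View pics/mask.png

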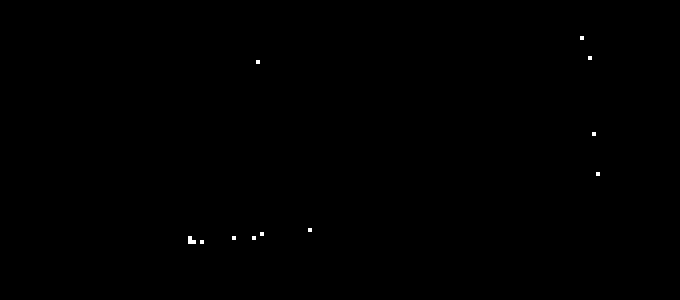

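The montage confirms it: the jar at side (345,354) has an amber body and black cap, the purple one behind it is separate, and the pointer bar's tip is at about (265,316) in the side picture. Next I'll work out the move to the jar.

```bash
cat > mv.py <<'E'
from h import *
from scipy.spatial.transform import Rotation as Ro
import sys
def delta(p,yaw=None):
    o=robot.get_obs(); R=Ro.from_euler('xyz',o['ee_rot']); s=R.inv().apply(np.array(p)-o['tool_pos'])/.1
    y=o['ee_rot'][2] if yaw is None else yaw
    T=(R.inv()*Ro.from_euler('xyz',[np.pi,0,y])).as_rotvec()/(np.pi/2)
    print('pos',o['tool_pos'].round(4),o['ee_rot'].round(4),'w',round(o['width'],4),'F',o['wrist_force'].round(1),'t',o['time'],'-> shift',s.round(3),'turn',T.round(3))
E
python3 -c "
from mv import *
delta([.4082,.3316,.2225]); delta([.4082,.3316,.053])"
```

```text
pos [0.2475 0.4912 0.2225] [3.1415 0.     2.6748] w 0.0941 F [ 0.3  0.8 -0.8] t 1.1 -> shift [-2.153 -0.702  0.   ] turn [0. 0. 0.]
pos [0.2475 0.4912 0.2225] [3.1415 0.     2.6748] w 0.0941 F [ 0.3  0.8 -0.8] t 1.1 -> shift [-2.153 -0.702  1.695] turn [0. 0. 0.]
```

servo_tool(plan=[[-0.2, -0.07, 0, 0, 0, 0, 94], [-0.5, -0.17, 0, 0, 0, 0, 94], [-0.8, -0.28, 0, 0, 0, 0, 94], [-1, -0.35, 0, 0, 0, 0, 94]])

```text
time: 1.43
tool_pos: [0.3224, 0.4133, 0.2225]
ee_rot: [-3.141, 0.001, 2.674]
wrist_force: [0.7, -1.1, 0.3]
width: 0.0941
finger_force: 0.0
```

servo_tool(plan=[[-0.3, -0.1, 0, 0, 0, 0, 94], [-0.6, -0.2, 0, 0, 0, 0, 94], [-0.85, -0.3, 0, 0, 0, 0, 94], [-1, -0.352, 0, 0, 0, 0, 94], [-1, -0.352, 0, 0, 0, 0, 94]])

```text
time: 1.85
tool_pos: [0.3966, 0.3362, 0.2225]
ee_rot: [-3.141, 0.001, 2.67]
wrist_force: [-0.7, 0.3, -0.2]
width: 0.0938
finger_force: 0.0
```

servo_tool(plan=[[-0.08, 0, 0, 0, 0, 0, 94], [-0.153, 0, 0, 0, 0, 0, 94], [-0.153, 0, 0.2, 0, 0, 0, 94], [-0.153, 0, 0.45, 0, 0, 0, 94], [-0.153, 0, 0.6, 0, 0, 0, 94], [-0.153, 0, 0.6, 0, 0, 0, 94]])

```text
time: 2.35
tool_pos: [0.406, 0.331, 0.1582]
ee_rot: [-3.135, -0.004, 2.676]
wrist_force: [0.5, -0.7, -1.5]
width: 0.0937
finger_force: 0.0
```

Run:
```python
from mv import *
delta([.4082,.3316,.053])
s=snap('side','s1.png');t=snap('top','t1.png')
g=lambda im,y0,y1,x0,x1,w,hh:cv2.resize(im[y0:y1,x0:x1],(w,hh),interpolation=cv2.INTER_CUBIC)
cv2.imwrite('pics/m2.png',np.hstack([g(s,290,410,290,410,400,400),g(t,230,330,180,280,400,400)])[:,:,::-1])
```

```text
pos [0.406  0.331  0.1582] [-3.1349 -0.0041  2.6762] w 0.0937 F [ 0.5 -0.7 -1.5] t 2.35 -> shift [-0.021  0.023  1.052] turn [-0.004 -0.003  0.   ]
```

View pics/m2.png

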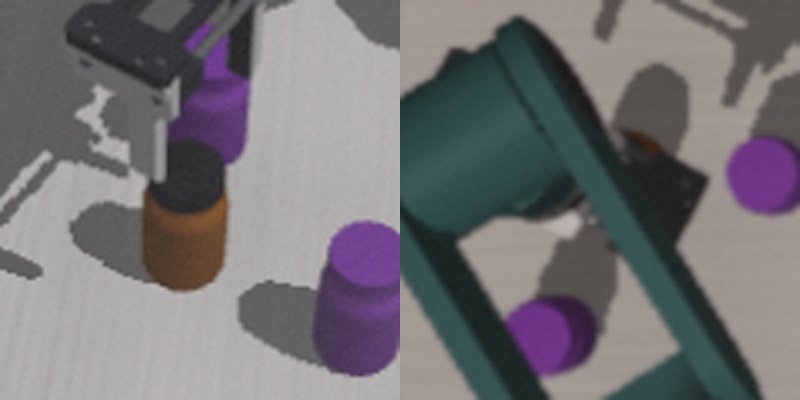

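Both pictures show the open jaws over the amber jar (side crop cap at 187,175), with the purple ones clear. Descending.

servo_tool(plan=[[-0.01, 0.01, 0.2, 0, 0, 0, 94], [-0.02, 0.02, 0.4, 0, 0, 0, 94], [-0.02, 0.02, 0.6, 0, 0, 0, 94], [-0.02, 0.02, 0.8, 0, 0, 0, 94], [-0.02, 0.02, 1, 0, 0, 0, 94], [-0.02, 0.02, 1, 0, 0, 0, 94], [-0.02, 0.02, 1, 0, 0, 0, 94]])

```text
time: 3.03
tool_pos: [0.411, 0.3329, 0.0632]
ee_rot: [3.141, -0.0, 2.675]
wrist_force: [1.1, -0.4, -0.4]
width: 0.0939
finger_force: 0.0
```

servo_tool(plan=[[0, 0, 0, 0, 0, 0, 70], [0, 0, 0, 0, 0, 0, 50], [0, 0, 0, 0, 0, 0, 40], [0, 0, 0, 0, 0, 0, 40], [0, 0, 0, 0, 0, 0, 40], [0, 0, 0, 0, 0, 0, 40], [0, 0, 0, 0, 0, 0, 40], [0, 0, 0, 0, 0, 0, 40], [0, 0, 0, 0, 0, 0, 40], [0, 0, 0, 0, 0, 0, 40]])

```text
time: 3.87
tool_pos: [0.4105, 0.3315, 0.0629]
ee_rot: [-3.139, 0.0, 2.675]
wrist_force: [-2.6, -4.3, 5.6]
width: 0.0553
finger_force: 30.0
```

servo_tool(plan=[[0, 0, -0.1, 0, 0, 0, 40], [0, 0, -0.3, 0, 0, 0, 40], [0, 0, -0.5, 0, 0, 0, 40], [0, 0, -0.75, 0, 0, 0, 40], [0, 0, -1, 0, 0, 0, 40], [0, 0, -1, 0, 0, 0, 40]])

```text
time: 4.37
tool_pos: [0.4136, 0.3348, 0.1683]
ee_rot: [3.131, 0.005, 2.675]
wrist_force: [1.3, 1.0, -1.3]
width: 0.055
finger_force: 30.0
```

servo_tool(plan=[[0, 0, -0.2, 0, 0, 0, 40], [0, 0, -0.4, 0, 0, 0, 40], [0, 0, -0.5, 0, 0, 0, 40], [0, 0, -0.5, 0, 0, 0, 40], [0, 0, -0.5, 0, 0, 0, 40]])

```text
time: 4.78
tool_pos: [0.4109, 0.3326, 0.2116]
ee_rot: [3.142, -0.0, 2.675]
wrist_force: [-0.5, -0.9, -2.6]
width: 0.0549
finger_force: 30.0
```

Run:
```python
from seg import *
from mv import *
np.set_printoptions(precision=4,suppress=True)
s=snap('side','s2.png').astype(int)
delta([.5315,.0444,.213])
t=cv2.imread('pics/top0.png').astype(int)[:,:,::-1]
# lower riser edge: walk down from white
for x in (350,380,400,430): print(x,[tuple(t[y,x]) for y in range(236,256)] if x==380 else '')
lo=[];rt=[]
from scipy.ndimage import gaussian_filter
v=t.sum(2)/3.
def cross(line,th):  # last crossing dark->bright after min
    i=int(np.argmin(line)); 
    for k in range(i,len(line)-1):
        if line[k]<th<=line[k+1]: return k+(th-line[k])/(line[k+1]-line[k])
for x in range(345,440):
    w=[y for y in range(215,256) if v[y,x]>185]; y0=max(w); c=cross(v[y0:y0+9,x],140)
    if c is not None: lo.append((x,y0+c))
for y in range(206,240):
    w=[x for x in range(420,460) if v[y,x]>185]
    if not w: continue
    x0=max(w); c=cross(v[y,x0:x0+12],140)
    if c is not None: rt.append((x0+c,y))
for nm,L,z in(('lo0',lo,0.),('lo8',lo,.08),('rt',rt,.08)):
    P=atz('top',L,z)[:,:2]; l=cv2.fitLine(P.astype(np.float32),cv2.DIST_HUBER,0,.001,.001).ravel(); print(nm,len(L),np.degrees(np.arctan2(l[1],l[0])),l[2:])
```

```text
pos [0.4104 0.3323 0.2107] [-3.1398 -0.0013  2.6748] w 0.0553 F [ 0.3  1.  -3.6] t 4.8333 -> shift [-2.377 -2.026 -0.022] turn [-0.001 -0.001  0.   ]
350 
380 [(np.int64(212), np.int64(202), np.int64(182)), (np.int64(211), np.int64(202), np.int64(182)), (np.int64(212), np.int64(203), np.int64(182)), (np.int64(213), np.int64(204), np.int64(183)), (np.int64(213), np.int64(203), np.int64(182)), (np.int64(213), np.int64(203), np.int64(182)), (np.int64(211), np.int64(202), np.int64(181)), (np.int64(212), np.int64(204), np.int64(182)), (np.int64(213), np.int64(205), np.int64(186)), (np.int64(194), np.int64(187), np.int64(175)), (np.int64(126), np.int64(125), np.int64(120)), (np.int64(116), np.int64(118), np.int64(113)), (np.int64(120), np.int64(121), np.int64(116)), (np.int64(138), np.int64(133), np.int64(129)), (np.int64(159), np.int64(149), np.int64(145)), (np.int64(160), np.int64(151), np.int64(146)), (np.int64(160), np.int64(151), np.int64(146)), (np.int64(160), np.int64(150), np.int64(145)), (np.int64(158), np.int64(149), np.int64(144)), (np.int64(163), np.int64(153), np.int64(148))]
400 
430 
lo0 95 -85.11915 [ 0.4836 -0.1179]
lo8 95 -85.11914 [ 0.4776 -0.1092]
rt 34 4.368771 [ 0.5662 -0.2715]
```

servo_tool(plan=[[-0.1, -0.08, 0, 0, 0, 0, 40], [-0.3, -0.25, 0, 0, 0, 0, 40], [-0.5, -0.425, 0, 0, 0, 0, 40], [-0.7, -0.595, 0, 0, 0, 0, 40], [-0.9, -0.765, 0, 0, 0, 0, 40]])

```text
time: 5.25
tool_pos: [0.4567, 0.2215, 0.2108]
ee_rot: [-3.139, -0.001, 2.675]
wrist_force: [0.2, 0.1, -2.7]
width: 0.0549
finger_force: 30.0
```

servo_tool(plan=[[-0.2, -0.17, 0, 0, 0, 0, 40], [-0.4, -0.34, 0, 0, 0, 0, 40], [-0.6, -0.51, 0, 0, 0, 0, 40], [-0.75, -0.64, 0, 0, 0, 0, 40], [-0.9, -0.765, 0, 0, 0, 0, 40]])

```text
time: 5.67
tool_pos: [0.5025, 0.1124, 0.2108]
ee_rot: [-3.14, -0.002, 2.673]
wrist_force: [0.6, 0.9, -2.3]
width: 0.0551
finger_force: 30.0
```

servo_tool(plan=[[-0.15, -0.13, 0, 0, 0, 0, 40], [-0.3, -0.25, 0, 0, 0, 0, 40], [-0.45, -0.38, 0, 0, 0, 0, 40], [-0.55, -0.47, 0, 0, 0, 0, 40], [-0.587, -0.496, 0, 0, 0, 0, 40], [-0.587, -0.496, 0, 0, 0, 0, 40], [-0.587, -0.496, 0, 0, 0, 0, 40]])

```text
time: 6.25
tool_pos: [0.5325, 0.0444, 0.2119]
ee_rot: [3.141, -0.002, 2.675]
wrist_force: [-0.2, -0.2, -3.0]
width: 0.0547
finger_force: 30.0
```

Run:
```python
from seg import *
from mv import *
np.set_printoptions(precision=4,suppress=True)
s=snap('side','s3.png')
o=robot.get_obs();delta([.5324,.044,.17])
z0=o['tool_pos'][2]-.063
q=bb('side',cyl(o['tool_pos'][0],o['tool_pos'][1],z0=z0));print(q)
h=cv2.cvtColor(s,cv2.COLOR_RGB2HSV)
m=((h[...,0]>5)&(h[...,0]<18)&(h[...,1]>120)).astype(np.uint8);m[300:]=0
c=biggest(m);print(c.min(0),c.max(0))
print('bottom',[bb('side',cyl(o['tool_pos'][0],o['tool_pos'][1],z0=z0+dz,h=1e-4)) for dz in(0,.05)])
cv2.imwrite('pics/m3.png',cv2.resize(s[100:300,220:420],(600,600),interpolation=cv2.INTER_CUBIC)[:,:,::-1])
```

```text
pos [0.5325 0.0448 0.2122] [ 3.1413 -0.001   2.6754] w 0.0548 F [ 0.   1.2 -3.8] t 6.3 -> shift [-0.003 -0.007  0.422] turn [ 0.    -0.001 -0.   ]
[297.5585 190.6871 321.7226 236.8303]
[594   0] [639  54]
bottom [array([298.6395, 222.1121, 321.7226, 236.8303]), array([298.0797, 205.9032, 321.722 , 220.4638])]
```

View pics/m3.png

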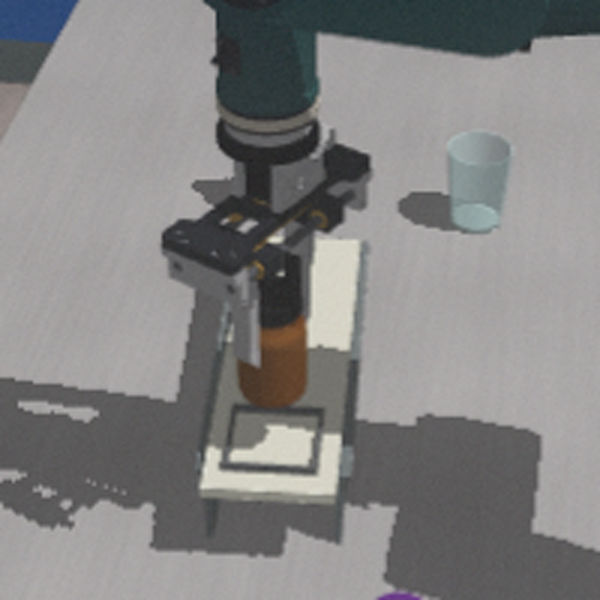

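Side view: jar is held upright at (310,214), directly above the board with its foot at row 236. The predicted bounding box agrees within about 1 px. Seat lips are centred near (311,246).

Run:
```python
from h import *
q=[[220+x/3,100+y/3] for x,y in((231,403),(325,410),(318,474),(220,468))]
P=atz('side',q,.099); print(P.round(4),P.mean(0))
```

```text
[[0.573  0.0094 0.099 ]
 [0.4931 0.0065 0.099 ]
 [0.4873 0.0865 0.099 ]
 [0.5668 0.0913 0.099 ]] [0.53006867 0.0484244  0.099     ]
```

servo_tool(plan=[[0, 0, 0.06, 0, 0, 0, 40], [0, 0, 0.15, 0, 0, 0, 40], [0, 0, 0.25, 0, 0, 0, 40], [0, 0, 0.33, 0, 0, 0, 40], [0, 0, 0.38, 0, 0, 0, 40], [0, 0, 0.38, 0, 0, 0, 40], [0, 0, 0.38, 0, 0, 0, 40], [0, 0, 0.38, 0, 0, 0, 40]])

```text
time: 6.97
tool_pos: [0.5331, 0.0442, 0.1748]
ee_rot: [3.141, 0.001, 2.675]
wrist_force: [1.1, 1.1, -2.6]
width: 0.0552
finger_force: 30.0
```

servo_tool(plan=[[0.02, 0.01, 0, 0, 0, 0, 40], [0.025, 0.015, 0.05, 0, 0, 0, 40], [0.025, 0.015, 0.1, 0, 0, 0, 40], [0.025, 0.015, 0.14, 0, 0, 0, 40], [0.025, 0.015, 0.16, 0, 0, 0, 40], [0.025, 0.015, 0.16, 0, 0, 0, 40], [0.025, 0.015, 0.16, 0, 0, 0, 40], [0.025, 0.015, 0.16, 0, 0, 0, 40]])

```text
time: 7.63
tool_pos: [0.5314, 0.0466, 0.1586]
ee_rot: [3.141, 0.0, 2.675]
wrist_force: [-0.0, -0.2, -2.5]
width: 0.0553
finger_force: 30.0
```

servo_tool(plan=[[0, 0, 0.01, 0, 0, 0, 40], [0, 0, 0.01, 0, 0, 0, 40], [0, 0, 0.01, 0, 0, 0, 40], [0, 0, 0.01, 0, 0, 0, 40], [0, 0, 0.01, 0, 0, 0, 40]])

```text
time: 8.05
tool_pos: [0.5313, 0.0466, 0.1575]
ee_rot: [3.141, 0.0, 2.675]
wrist_force: [0.1, 0.6, -2.6]
width: 0.0549
finger_force: 30.0
```

servo_tool(plan=[[0, 0, 0.01, 0, 0, 0, 40], [0, 0, 0.02, 0, 0, 0, 40], [0, 0, 0.02, 0, 0, 0, 40], [0, 0, 0.02, 0, 0, 0, 40], [0, 0, 0.02, 0, 0, 0, 40]])

```text
time: 8.47
tool_pos: [0.5313, 0.0466, 0.1554]
ee_rot: [3.142, -0.0, 2.675]
wrist_force: [-0.7, -0.1, -1.6]
width: 0.055
finger_force: 30.0
```

servo_tool(plan=[[0, 0, 0.01, 0, 0, 0, 40], [0, 0, 0.01, 0, 0, 0, 40], [0, 0, 0.01, 0, 0, 0, 40], [0, 0, 0.01, 0, 0, 0, 40]])

```text
time: 8.8
tool_pos: [0.5315, 0.0466, 0.1549]
ee_rot: [3.141, 0.001, 2.675]
wrist_force: [-1.3, 1.3, -1.1]
width: 0.0552
finger_force: 30.0
```

servo_tool(plan=[[0, 0, 0, 0, 0, 0, 60], [0, 0, 0, 0, 0, 0, 70], [0, 0, 0, 0, 0, 0, 84], [0, 0, 0, 0, 0, 0, 84], [0, 0, 0, 0, 0, 0, 84], [0, 0, 0, 0, 0, 0, 84]])

```text
time: 9.3
tool_pos: [0.5314, 0.0466, 0.1546]
ee_rot: [3.141, 0.0, 2.675]
wrist_force: [-0.1, -0.5, 0.3]
width: 0.0839
finger_force: 0.0
```

servo_tool(plan=[[0, 0, -0.05, 0, 0, 0, 84], [0, 0, -0.2, 0, 0, 0, 84], [0, 0, -0.4, 0, 0, 0, 84], [0, 0, -0.65, 0, 0, 0, 84], [0, 0, -0.9, 0, 0, 0, 84], [0, 0, -1, 0, 0, 0, 84], [0, 0, -1, 0, 0, 0, 84]])

```text
time: 9.88
tool_pos: [0.5328, 0.0466, 0.2582]
ee_rot: [3.138, 0.006, 2.675]
wrist_force: [-0.0, 0.1, 0.8]
width: 0.0841
finger_force: 0.0
```

Run:
```python
from seg import *
from mv import *
s=snap('side','s4.png'); t=snap('top','t4.png')
b=np.array([.5402,-.0753])-.145*np.array([-.0722,.9974]); print(b)
for y in(.07,1.65): delta([*b,.26],y)
g=lambda im,y0,y1,x0,x1,w,hh:cv2.resize(im[y0:y1,x0:x1],(w,hh),interpolation=cv2.INTER_CUBIC)
cv2.imwrite('pics/m4.png',np.hstack([g(s,150,290,260,360,400,560),g(t,170,270,300,370,392,560)])[:,:,::-1])
```

```text
[ 0.550669 -0.219923]
pos [0.5312 0.0466 0.2539] [-3.1415e+00 -3.0000e-04  2.6747e+00] w 0.084 F [ 0.5 -0.1 -0. ] t 9.9833 -> shift [-1.373 -2.292 -0.061] turn [-0.     0.     1.658]
pos [0.5312 0.0466 0.2539] [-3.1415e+00 -3.0000e-04  2.6747e+00] w 0.084 F [ 0.5 -0.1 -0. ] t 9.9833 -> shift [-1.373 -2.292 -0.061] turn [-0.    -0.     0.652]
```

View pics/m4.png

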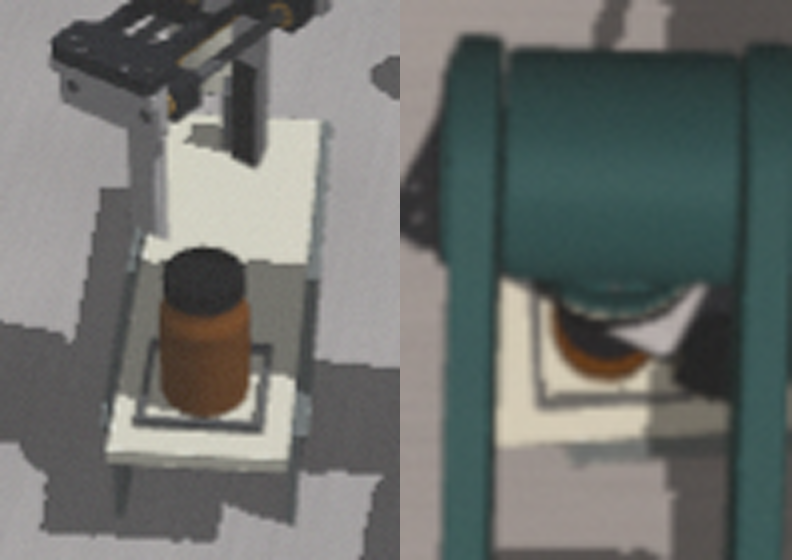

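The jar stands upright inside the seat lips (side crop: jar foot ~ (205,400) inside the square 135–270). Moving to the grip block, closing along the board's length.

servo_tool(plan=[[-0.06, -0.1, 0, 0, 0, 0, 84], [-0.18, -0.3, 0, 0, 0, 0, 84], [-0.3, -0.5, 0, 0, 0, 0, 80], [-0.42, -0.7, 0, 0, 0, 0, 76], [-0.54, -0.9, 0, 0, 0, 0, 70]])

```text
time: 10.4
tool_pos: [0.5381, -0.0597, 0.2521]
ee_rot: [-3.14, -0.004, 2.675]
wrist_force: [0.4, -1.2, 0.3]
width: 0.0726
finger_force: 0.0
```

servo_tool(plan=[[-0.12, -0.2, 0, 0, 0, 0, 60], [-0.24, -0.4, 0, 0, 0, 0, 60], [-0.36, -0.6, 0, 0, 0, 0, 60], [-0.46, -0.77, 0, 0, 0, 0, 60], [-0.54, -0.9, 0, 0, 0, 0, 60]])

```text
time: 10.82
tool_pos: [0.5457, -0.165, 0.2519]
ee_rot: [-3.141, -0.004, 2.673]
wrist_force: [0.2, 0.0, -0.1]
width: 0.0602
finger_force: 0.0
```

servo_tool(plan=[[-0.1, -0.17, 0, 0, 0, -0.07, 60], [-0.2, -0.33, 0, 0, 0, -0.14, 60], [-0.27, -0.44, 0, 0, 0, -0.21, 60], [-0.293, -0.492, 0, 0, 0, -0.28, 60], [-0.293, -0.492, 0, 0, 0, -0.347, 60], [-0.293, -0.492, 0, 0, 0, -0.347, 60], [-0.293, -0.492, 0, 0, 0, -0.347, 60]])

```text
time: 11.4
tool_pos: [0.5503, -0.2201, 0.2531]
ee_rot: [3.14, -0.002, -3.066]
wrist_force: [0.5, 1.0, 0.2]
width: 0.0599
finger_force: 0.0
```

Run:
```python
from seg import *
from mv import *
s=snap('side','s5.png'); t=snap('top','t5.png')
delta([.5507,-.2199,.115],3.22)
tp=robot.get_obs()['tool_pos']
print(proj('side',[[.5507,-.2199,.142],tp]),proj('top',[[.5507,-.2199,.142],tp]))
for n,im in(('side',s),):
    w=white(im);w[:,:280]=0;w[:,350:]=0;w[270:]=0;w[:170]=0
    c=biggest(w);print(len(c),c.min(0),c.max(0))
g=lambda im,y0,y1,x0,x1,w,hh:cv2.resize(im[y0:y1,x0:x1],(w,hh),interpolation=cv2.INTER_CUBIC)
cv2.imwrite('pics/m5.png',np.hstack([g(s,130,270,270,370,400,560),g(t,180,270,395,460,400,560)])[:,:,::-1])
```

```text
pos [ 0.5506 -0.2197  0.2538] [ 3.1409e+00 -9.0000e-04 -3.0651e+00] w 0.0597 F [0.4 0.8 0.1] t 11.5 -> shift [-0.003 -0.003  1.388] turn [ 0.    -0.001 -0.001]
[[319.56313778 171.01955441]
 [319.51707185 135.97714284]] [[436.0199928  220.14769846]
 [444.35248265 214.59809316]]
119 [287 249] [331 264]
```

View pics/m5.png

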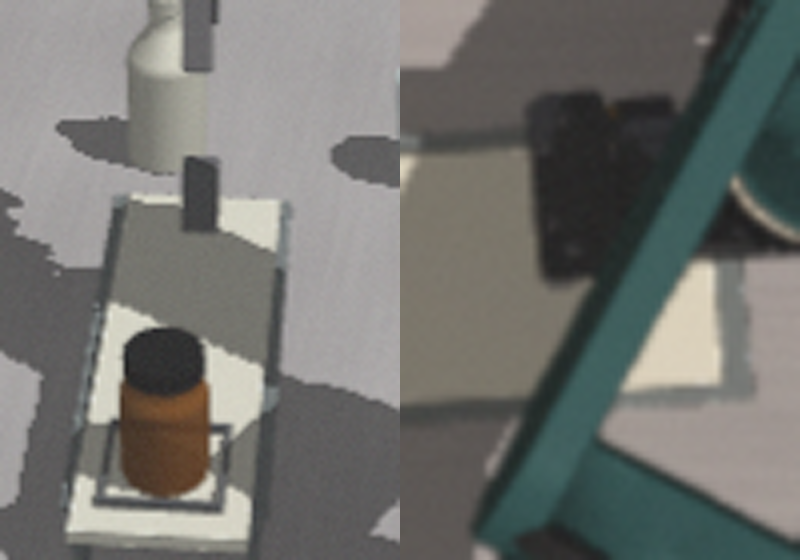

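Side view: block top at (320,170.5), predicted (319.6,171), and the jar is seated. Descending on the block.

servo_tool(plan=[[0, 0, 0.1, 0, 0, 0, 60], [0, 0, 0.3, 0, 0, 0, 60], [0, 0, 0.5, 0, 0, 0, 60], [0, 0, 0.7, 0, 0, 0, 60], [0, 0, 0.85, 0, 0, 0, 60], [0, 0, 0.9, 0, 0, 0, 60], [0, 0, 0.9, 0, 0, 0, 60]])

```text
time: 12.08
tool_pos: [0.5496, -0.219, 0.1619]
ee_rot: [3.139, -0.004, -3.063]
wrist_force: [0.0, 0.2, 1.0]
width: 0.0599
finger_force: 0.0
```

servo_tool(plan=[[0, 0, 0.1, 0, 0, 0, 60], [0, 0, 0.2, 0, 0, 0, 60], [0, 0, 0.32, 0, 0, 0, 60], [0, 0, 0.42, 0, 0, 0, 60], [0, 0, 0.47, 0, 0, 0, 60], [0, 0, 0.48, 0, 0, 0, 60], [0, 0, 0.48, 0, 0, 0, 60], [0, 0, 0.48, 0, 0, 0, 60]])

```text
time: 12.75
tool_pos: [0.551, -0.22, 0.1168]
ee_rot: [-3.141, 0.001, -3.063]
wrist_force: [-1.0, 0.6, 0.5]
width: 0.0602
finger_force: 0.0
```

servo_tool(plan=[[0, 0, 0, 0, 0, 0, 50], [0, 0, 0, 0, 0, 0, 40], [0, 0, 0, 0, 0, 0, 36], [0, 0, 0, 0, 0, 0, 32], [0, 0, 0, 0, 0, 0, 28], [0, 0, 0, 0, 0, 0, 24], [0, 0, 0, 0, 0, 0, 20], [0, 0, 0, 0, 0, 0, 10], [0, 0, 0, 0, 0, 0, 10], [0, 0, 0, 0, 0, 0, 10], [0, 0, 0, 0, 0, 0, 10], [0, 0, 0, 0, 0, 0, 10]])

```text
time: 13.75
tool_pos: [0.5508, -0.2198, 0.1166]
ee_rot: [3.141, 0.0, -3.063]
wrist_force: [-0.2, 1.1, 0.8]
width: 0.0247
finger_force: 30.0
```

```bash
python3 -c "
from mv import *
delta([.5507,-.2199,.115],3.226)
s=snap('side','s6.png'); K=s
b=cv2.cvtColor(s,cv2.COLOR_RGB2GRAY)
for u in(292,300,308,316,324,330): print(u,[int(x) for x in b[254:276,u]])
"
```

```text
pos [ 0.5508 -0.2198  0.1166] [ 3.1414e+00  2.0000e-04 -3.0635e+00] w 0.0247 F [-0.2  1.1  0.8] t 13.75 -> shift [ 0.001 -0.001  0.016] turn [ 0.     0.    -0.004]
292 [189, 189, 199, 216, 216, 216, 215, 217, 195, 136, 140, 127, 86, 76, 74, 77, 84, 82, 86, 89, 88, 92]
300 [119, 82, 101, 169, 215, 216, 216, 217, 209, 182, 142, 140, 127, 93, 92, 96, 93, 96, 96, 96, 97, 97]
308 [94, 84, 72, 135, 214, 215, 216, 214, 219, 203, 131, 140, 129, 100, 93, 93, 92, 93, 96, 94, 91, 92]
316 [198, 118, 79, 109, 180, 218, 216, 217, 215, 204, 163, 144, 135, 122, 91, 92, 93, 94, 94, 95, 92, 110]
324 [109, 105, 91, 84, 147, 217, 216, 216, 216, 218, 210, 142, 142, 125, 85, 91, 93, 92, 92, 94, 94, 91]
330 [217, 216, 214, 217, 215, 215, 216, 216, 215, 216, 195, 138, 142, 131, 100, 92, 93, 89, 92, 89, 91, 94]
```

servo_tool(plan=[[0, 0.01, 0, 0, 0, 0, 10], [0, 0.03, 0, 0, 0, 0, 10], [0, 0.06, 0, 0, 0, 0, 10], [0, 0.1, 0, 0, 0, -0.001, 10], [0, 0.14, 0, 0, 0, -0.002, 10], [0, 0.18, 0, 0, 0, -0.003, 10], [0, 0.22, 0, 0, 0, -0.004, 10], [0, 0.25, 0, 0, 0, -0.004, 10], [0, 0.28, 0, 0, 0, -0.004, 10], [0, 0.29, 0, 0, 0, -0.004, 10], [0, 0.3, 0, 0, 0, -0.004, 10], [0, 0.3, 0, 0, 0, -0.004, 10]])

```text
time: 14.8
tool_pos: [0.5486, -0.191, 0.1169]
ee_rot: [-3.139, 0.001, -3.057]
wrist_force: [1.2, -5.2, 1.0]
width: 0.0247
finger_force: 30.0
```

```bash
python3 -c "
from mv import *
delta([.5508-.0837*.08,-.2198+.9965*.08,.1166],3.226)
"
```

```text
pos [ 0.5486 -0.191   0.1169] [-3.1394e+00  7.0000e-04 -3.0572e+00] w 0.0247 F [ 1.2 -5.2  1. ] t 14.8 -> shift [0.002 0.511 0.001] turn [-0.001  0.    -0.   ]
```

servo_tool(plan=[[0, 0.01, 0, 0, 0, 0, 10], [0, 0.04, 0, 0, 0, 0, 10], [0, 0.09, 0, 0, 0, 0, 10], [0, 0.15, 0, 0, 0, 0, 10], [0, 0.21, 0, 0, 0, 0, 10], [0, 0.27, 0, 0, 0, 0, 10], [0, 0.33, 0, 0, 0, 0, 10], [0, 0.39, 0, 0, 0, 0, 10], [0, 0.44, 0, 0, 0, 0, 10], [0, 0.48, 0, 0, 0, 0, 10], [0, 0.5, 0, 0, 0, 0, 10], [0, 0.5, 0, 0, 0, 0, 10]])

```text
time: 15.8
tool_pos: [0.5444, -0.141, 0.117]
ee_rot: [-3.139, 0.001, -3.057]
wrist_force: [1.3, -4.3, 1.5]
width: 0.0248
finger_force: 30.0
```

servo_tool(plan=[[0, 0.01, 0, 0, 0, 0, 10], [0, 0.03, 0, 0, 0, 0, 10], [0, 0.07, 0, 0, 0, 0, 10], [0, 0.12, 0, 0, 0, 0, 10], [0, 0.17, 0, 0, 0, 0, 10], [0, 0.22, 0, 0, 0, 0, 10], [0, 0.27, 0, 0, 0, 0, 10], [0, 0.32, 0, 0, 0, 0, 10], [0, 0.36, 0, 0, 0, 0, 10], [0, 0.39, 0, 0, 0, 0, 10], [0, 0.4, 0, 0, 0, 0, 10], [0, 0.4, 0, 0, 0, 0, 10]])

```text
time: 16.8
tool_pos: [0.5411, -0.1015, 0.1171]
ee_rot: [-3.139, 0.001, -3.057]
wrist_force: [0.7, -5.0, 1.7]
width: 0.0248
finger_force: 30.0
```

Run:
```python
from seg import *
from mv import *
s=snap('side','s7.png'); t=snap('top','t7.png')
delta([.5508-.0837*.169,-.2198+.9965*.169,.1166],3.226)
o=robot.get_obs()['tool_pos']; d=np.array([-.0837,.9965])
f=o[:2]+.325*d; n=np.array([.9965,.0837])
C=[[*(f+k*n*.055),.092] for k in(-1,0,1)]
print('pred front corners',proj('side',C).round(1).tolist(),proj('top',C).round(1).tolist())
g=lambda im,y0,y1,x0,x1,w,hh:cv2.resize(im[y0:y1,x0:x1],(w,hh),interpolation=cv2.INTER_CUBIC)
cv2.imwrite('pics/m7.png',np.hstack([g(s,200,340,240,340,400,560),g(t,180,280,240,311,398,560)])[:,:,::-1])
```

```text
pos [ 0.5411 -0.1015  0.117 ] [-3.1390e+00  7.0000e-04 -3.0571e+00] w 0.0248 F [ 0.7 -4.7  1.4] t 16.9 -> shift [0.002 0.503 0.003] turn [-0.002  0.     0.   ]
pred front corners [[329.9, 300.3], [305.6, 299.2], [281.4, 298.0]] [[273.4, 253.8], [272.1, 234.0], [270.8, 214.2]]
```

View pics/m7.png

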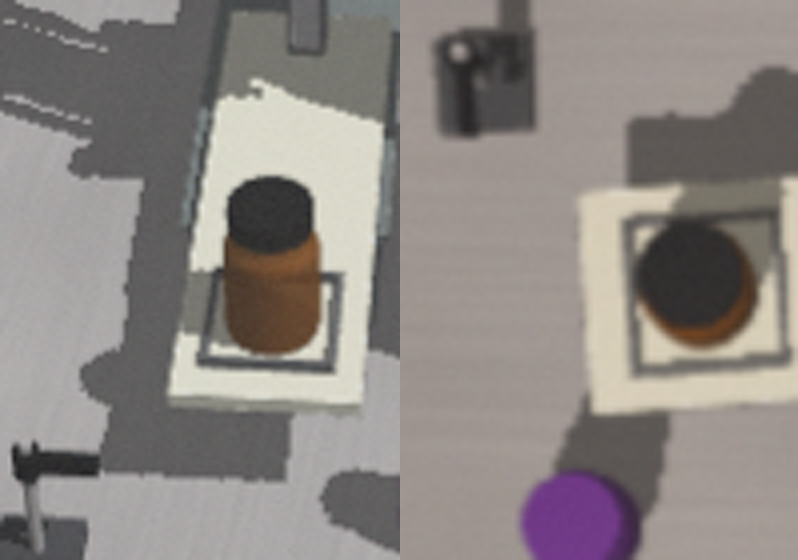

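```bash
cat > rel.py <<'E'
from seg import *
d=np.array([-.0837,.9965])
def edge(prof,th):  # subpixel crossings
    p=np.asarray(prof,float); return [i+(th-p[i])/(p[i+1]-p[i]) for i in range(len(p)-1) if (p[i]-th)*(p[i+1]-th)<0]
def rel(s,t,fs,ft):
    gs=cv2.cvtColor(s,cv2.COLOR_RGB2GRAY).astype(float); gt=cv2.cvtColor(t,cv2.COLOR_RGB2GRAY).astype(float)
    # pointer bar midline (side): columns 256..263
    b=[]
    for u in range(255,264):
        p=gs[306:326,u]; th=(np.median(p)+p.min())/2; w=np.clip(th-p,0,None); b.append((u,306+(w*np.arange(20)).sum()/w.sum()))
    k=np.polyfit(*np.array(b).T,1); P=atz('side',[[264.8,np.polyval(k,264.8)]],.086)[0,:2]
    # front edge side: last bright->front face, per column
    L=[]
    for u in fs:
        p=gs[285:345,u]; e=[285+x for x in edge(p,185)]; 
        if e: L.append((u,max(e)))
    E=atz('side',L,.092)[:,:2]@d
    # top
    b=[]
    for v in range(194,203):
        p=gt[v,242:262]; th=70; w=np.clip(th-p,0,None)
        if w.sum()>0: b.append((242+(w*np.arange(20)).sum()/w.sum(),v))
    b=np.array(b); kt=np.polyfit(b[:,1],b[:,0],1); Q=atz('top',[[np.polyval(kt,203.5),203.5]],.088)[0,:2]
    L2=[]
    for v in ft:
        e=edge(gt[v,225:300],185)
        if e: L2.append((225+e[0],v))
    F=atz('top',L2,.092)[:,:2]@d
    print('side ptip',P,P@d,'front',np.median(E),E.std(),'gap',P@d-np.median(E))
    print('top ptip',Q,Q@d,'front',np.median(F),F.std(),'gap',Q@d-np.median(F))
    for nm,cc,LL in(('side','side',L),('top','top',L2)):
        X=atz(cc,LL,.092)[:,:2].astype(np.float32); l=cv2.fitLine(X,cv2.DIST_HUBER,0,.001,.001).ravel(); print(nm,'front-edge angle+90 (deg)',(np.degrees(np.arctan(l[1]/l[0]))+90).round(2))
E
python3 - <<'E'
from rel import *
s=cv2.imread('pics/s7.png')[:,:,::-1].copy();t=cv2.imread('pics/t7.png')[:,:,::-1].copy()
rel(s,t,range(286,328,3),range(217,252,2))
E
```

```text
side ptip [0.59522967 0.28141206] 0.2306063971599523 front 0.17859822397214267 0.0006648952930687639 gap 0.05200817318780962
top ptip [0.59855079 0.28204744] 0.23096157654986776 front 0.1764719339183527 0.004211065084899252 gap 0.05448964263151507
side front-edge angle+90 (deg) 93.97
top front-edge angle+90 (deg) 94.75
```

servo_tool(plan=[[0, 0.01, 0, 0, 0, 0, 10], [0, 0.03, 0, 0, 0, 0, 10], [0, 0.07, 0, 0, 0, 0, 10], [0, 0.12, 0, 0, 0, 0, 10], [0, 0.17, 0, 0, 0, 0, 10], [0, 0.22, 0, 0, 0, 0, 10], [0, 0.27, 0, 0, 0, 0, 10], [0, 0.32, 0, 0, 0, 0, 10], [0, 0.37, 0, 0, 0, 0, 10], [0, 0.42, 0, 0, 0, 0, 10], [0, 0.45, 0, 0, 0, 0, 10], [0, 0.46, 0, 0, 0, 0, 10]])

```text
time: 17.9
tool_pos: [0.5373, -0.0561, 0.1172]
ee_rot: [-3.137, 0.001, -3.057]
wrist_force: [0.9, -7.2, 3.7]
width: 0.0245
finger_force: 30.0
```

Run:
```python
from rel import *
from mv import *
s=snap('side','s8.png'); t=snap('top','t8.png')
delta([.5411-.0837*.0525,-.1015+.9965*.0525,.117],3.226)
try: rel(s,t,range(282,326,3),range(219,252,2))
except Exception as e: print(e)
o=robot.get_obs()['tool_pos']
print('kin front',o[:2]@d+.325)
f=o[:2]+.325*d; n=np.array([.9965,.0837])
C=[[*(f+k*n*.055),.092] for k in(-1,0,1)]
print('pred front corners',proj('side',C).round(1).tolist())
g=lambda im,y0,y1,x0,x1,w,hh:cv2.resize(im[y0:y1,x0:x1],(w,hh),interpolation=cv2.INTER_CUBIC)
cv2.imwrite('pics/m8.png',np.hstack([g(s,200,340,240,340,400,560),g(t,180,280,240,311,398,560)])[:,:,::-1])
```

```text
pos [ 0.5373 -0.056   0.1171] [-3.1375e+00  8.0000e-04 -3.0568e+00] w 0.0251 F [ 0.3 -5.1  2.6] t 18.0 -> shift [0.    0.069 0.001] turn [-0.003  0.001  0.   ]
side ptip [0.59514556 0.28178103] 0.2309811168420206 front 0.22418260235868842 0.0005586091129121374 gap 0.006798514483332185
top ptip [0.59854842 0.28228454] 0.23119803700218383 front 0.22209163858422834 0.005712610748050955 gap 0.009106398417955491
side front-edge angle+90 (deg) 94.45
top front-edge angle+90 (deg) 94.39
kin front 0.22419414112090782
pred front corners [[328.7, 315.4], [303.8, 314.2], [278.9, 312.9]]
```

View pics/m8.png

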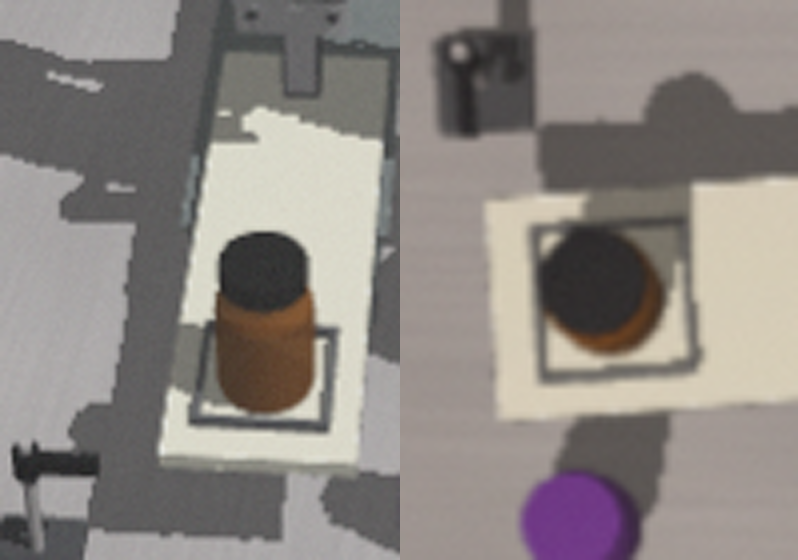

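Run:
```python
from rel import *
t=cv2.imread('pics/t8.png')[:,:,::-1].copy(); g=cv2.cvtColor(t,cv2.COLOR_RGB2GRAY).astype(float)
for v in(220,226,232,240,248): print(v,g[v,252:262].astype(int))
L=[(252+edge(g[v,252:262],178)[0],v) for v in range(219,252)]
F=atz('top',L,.092)[:,:2]@d; print('front',np.median(F),F.std(), 'slope px',np.polyfit(np.array(L)[:,1],np.array(L)[:,0],1))
for v in range(186,206,2): print(v,g[v,244:264].astype(int))
```

```text
220 [151 152 155 178 199 205 204 205 204 202]
226 [152 151 152 160 188 204 205 204 203 203]
232 [152 152 151 157 188 206 205 204 204 205]
240 [152 151 152 153 167 192 203 205 204 204]
248 [149 150 151 150 155 189 206 207 206 205]Traceback (most recent call last):
  File "<stdin>", line 4, in <module>
IndexError: list index out of range
```

Run:
```python
from rel import *
t=cv2.imread('pics/t8.png')[:,:,::-1].copy(); g=cv2.cvtColor(t,cv2.COLOR_RGB2GRAY).astype(float)
L=[(252+edge(g[v,252:262],178.3)[0],v) for v in range(219,252)]
F=atz('top',L,.092)[:,:2]@d; print('front',np.median(F),F.mean(),F.std())
for v in range(188,206,2): print(v,g[v,244:264].astype(int))
```

```text
front 0.22268106611311422 0.2228752202721924 0.0005813453341648277
188 [148 126  92  67  66 120 145 115  67  60  69  61  51  49  48  50  49  64
  65  81]
190 [149 137 103  68  59  92 113  95  60  39  45  49  50  63  60  51  53  62
  65  77]
192 [149 133 101  75  68  54  43  43  40  51  59  57  65  73  62  50  50  50
  62  79]
194 [152 145 115  78  74  64  50  41  50  80  90  77  73  75  66  59  60  68
  73  78]
196 [151 149 118  84  73  65  50  40  42  64  78  75  77  76  77  75  75  76
  76  79]
198 [151 149 121  86  74  68  54  42  43  61  74  76  76  75  77  76  76  76
  76  78]
200 [152 149 122  88  75  70  53  44  40  55  70  76  76  76  77  76  75  76
  77  75]
202 [153 150 129  96  78  74  58  44  42  54  71  75  76  79  80  80  82  88
  89  86]
204 [153 152 149 134 119 116 106  94  91  97 128 146 145 148 148 147 148 149
 147 144]
```

servo_tool(plan=[[0, 0.01, 0.001, 0, 0, 0, 10], [0, 0.025, 0.002, -0.001, 0, 0, 10], [0, 0.045, 0.003, -0.001, 0, 0, 10], [0, 0.06, 0.004, -0.002, 0, 0, 10], [0, 0.07, 0.005, -0.003, 0, 0, 10], [0, 0.072, 0.006, -0.003, 0, 0, 10], [0, 0.072, 0.006, -0.003, 0, 0, 10], [0, 0.072, 0.006, -0.003, 0, 0, 10]])

```text
time: 18.67
tool_pos: [0.5368, -0.0494, 0.1167]
ee_rot: [-3.141, 0.001, -3.057]
wrist_force: [-0.3, -6.6, 2.1]
width: 0.0247
finger_force: 30.0
```

Run:
```python
from rel import *
from mv import *
s=snap('side','s9.png'); t=snap('top','t9.png')
delta([.5367,-.0488,.1166],3.226)
rel(s,t,range(282,326,3),range(219,252,2))
g=cv2.cvtColor(t,cv2.COLOR_RGB2GRAY).astype(float)
L=[(249+edge(g[v,249:260],178.3)[0],v) for v in range(221,250)]
F=atz('top',L,.092)[:,:2]@d; print('top front',np.median(F),F.std())
o=robot.get_obs()['tool_pos'];print('kin front',o[:2]@d+.325, robot.get_obs()['wrist_torque'])
```

```text
pos [ 0.5368 -0.0494  0.1167] [-3.1415e+00  9.0000e-04 -3.0572e+00] w 0.0247 F [ 0.8 -6.2  3.2] t 18.7667 -> shift [0.    0.006 0.001] turn [-0.     0.001 -0.   ]
side ptip [0.59522391 0.28143733] 0.23063205622757044 front 0.23020914673441692 0.0005706526399503789 gap 0.0004229094931535171
top ptip [0.59855133 0.2819939 ] 0.23090817112308754 front 0.2289352033657853 0.004178103578607175 gap 0.001972967757302241
side front-edge angle+90 (deg) 94.55
top front-edge angle+90 (deg) 94.73
top front 0.2297615182921983 0.0005348082989454945
kin front 0.23083250115875104 [-1.47170798  0.06227484  0.01981238]
```

```bash
python3 -c "
from bench import robot
print(robot.close_job())"
```

```text
the job is handed in; nothing more can be done
None
```

The job is handed in at about 19 s of the 64 s: the amber jar stands in the seat, the board's front end measures about 1 mm or less from the pointer's middle line in both cameras, and the gripper still holds the board level and straight on the riser; no verdict was returned.

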